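# Close the quick-release vise on the wax block

### The arm

A 6-joint arm with a two-finger parallel gripper is mounted at the origin on a cart in front of the work surface, level with it; the furniture and walls round the work are solid. World frame = base frame: x ahead of the robot, y to its left, z up, the work surface at z = 0. Lengths are in m, angles in rad, forces in N, time in s.
With the tool pointing down it reaches from about 0.35 to 0.775 m from the base axis. Payload 7.3 kg.
Tool frame: the origin (TCP) lies on the centre line of the jaws, within the pads' length; the fingertips stand 19 mm ahead of it and the grasp point (between the pads) is the TCP; y points along the fingers, z is the direction in which the jaws open and shut, and the axes are right-handed (so a half turn about y gives the same grasp; the last joint's range is limited). The gripper opens to 92 mm and grips with 3 to 60 N. Pads are 19 mm wide; open, the fingers measure 130 mm over their backs; the gripper's body (75 mm by 190 mm) begins 47 mm behind the grasp point.
Start: joints at [1.142, 0.342, 1.524, -0, 1.275, -0.146], TCP at [0.146, 0.504, 0.246] pointing down, gripper open.
Joint ranges: [-2.53, 2.53], [-0.77, 2.02], [0.04, 2.7], [-1, 4.14], [0.28, 2.66], [-3.11, 3.11]. Speed limits (rad/s): [2.57, 2.57, 3.14, 3.14, 3.14, 3.14].

### API

Orientations are given as a rotation vector (axis times angle).
In Python, from workcell import * gives the robot as it stands.
- The arm moves only by the tool play_rows, never from a script. Its argument "commands" is a list of rows, each an object of numbers: "x", "y", "z": the shift along the world's x, y, z in m; "spin": the turn about the world's z in units of 8 degrees (1.0 is 8 degrees); "claw": the finger opening in m, from 0 to 0.0918. A call has 1 to 10 rows; each row is the pose to reach, as a shift and turn from the pose measured when the call began; what a row does not reach only later rows make up. A row lasts 1/8 s, in which the tool goes at most 62.5 mm and 10.7 degrees, less where a joint would pass 70% of its speed; a pose out of reach is approached as far as the arm can. A call with a gripper value outside its range is refused whole. The fingers move at their own pace and stop on an object; "grip_force" is the grip in N (left out, the last holds). Time passes only in rows, so rows that repeat a pose let the fingers close. It gives the time, the measured TCP pose, the force and the opening at its end, in the units of the state.
- observe(): the state, without advancing time (a new reading comes with each control period).
- get_image(name): name is "scene" or "top"; returns (picture, depth): 400x640x3 uint8, red, green, blue; 400x640 float32, m along the optical axis (not along the pixel's ray), 0 where there is no reading.
- camera_model(name): a dict with "vertical_fov" (degrees; the focal length in pixels is half the picture's height over the tangent of half this angle, whatever the lens; pixels are square), "cx", "cy" (the principal point, pixels), "k1" (the pictures are not rectified: a ray, as slopes to the right and down, at radius r is drawn at 1 + k1 r^2 times it, then the intrinsics apply), "R" (3x3) and "t" (3): a world point X has camera coordinates R X + t. Camera axes: x right, y down, z forward; pixel columns grow to the right and rows downward; lengths in m; the calibration is good to about 2 mm. A picture is of the moment at which its call begins. camera_model takes no time and is no camera call.
- hand_in(): hands the job in, once; it reports no verdict.
The state is a dict: "clock": time; "joint_pos": joint angles; "joint_vel": joint speeds; "joint_torque": joint torques, N m; "tcp_pos": TCP position; "tool_rot": TCP orientation; "ft_force": force on the tool from outside, world axes, zero at the start; "torque": the same for the moment, N m; "grip_width": finger opening in m.
Only numpy, scipy, OpenCV 4.12 (cv2) and the standard library are available. Lean on these libraries where they do the work, as an engineer would, in place of code of your own. Each camera call takes 0.05 s, during which the arm holds its last target.

### The job

The two-ended quick-release vise on the board has a blue carving-wax block lying loose on one side of its middle fence and a solder spool on the other. Get the wax block ready for sawing: keep the black thumb release of the jaw on its side pressed in while you slide that jaw up until the block sits snugly, lying flat, between the jaw and the fence, then let go so that the release springs out and the jaw locks. Never force a jaw along while its release is out, and leave the spool and the other jaw as they are.

Things in the scene. Friction and masses are not known exactly. Their poses are not given: they have to be found in the camera images.
- vise: Dark steel vise bed fixed to the board, 60 (x) x 312 (y) x 16 mm high, with 5 mm high lips along its edges (52 mm between them). Origin: centre of the underside; y runs along the bed (left at yaw 0), x across it (away from the robot at yaw 0). A fixed fence (y = -6 to +6 mm, up to z = 47) crosses the middle; an aluminium jaw rides on each side of it. The block rests on the bed top, z = 16.
- jaw_left (a joint): Jaw at the +y end: metres slid towards the fence, 0 (out) to 0.11, starts near 0.018; its middle lies at vise y = 138 mm - q, its face at 120 mm - q; snug on the block q is about 0.062. Body 36 mm wide (x = -18 to +18), 36 mm long, top z = 66; foot 50 mm wide up to z = 24. Locked in notches 11 mm apart (one at 0.062) unless its release is in; it then slides with about 1 N.
- jaw_right (a joint): Jaw at the -y end, the mirror image of the left one: metres slid towards the fence; its middle lies at vise y = -138 mm + q, its face at -120 mm + q; same sizes, start, notches and lock; snug on the block q is about 0.062.
- release_left (a joint): Left jaw's black ribbed thumb release, 20 (y) x 18 (z) mm, on the jaw's -x side, centred at z = 48 mm at the middle of the jaw's length; stands out 10 mm, to x = -28. Value: metres pressed in (to +x), 0 = out, unlocks at 0.005, 0.008 = fully in (x = -20). Spring 6 to 9 N. Squeeze from above, one finger on it, one on the flat +x side (x = +18), 15 to 30 N.
- release_right (a joint): Right jaw's thumb release: the same shape, place (also on the -x side), spring and values. Let go in a notch it springs out to 0; let go between two notches it may stay half in, unlocked.
- wax_block: Blue carving-wax block, 38 (x) x 52 (y) x 26 mm, about 0.06 kg, loose on the vise bed with its 52 mm length along the bed, 2 to 14 mm away from the fence, on its left or right. Origin: centre of its underside. The closing jaw pushes it up to the fence.
- solder_spool: Spool of solder wire with pale flanges, 46 mm diameter, 32 mm high, about 0.15 kg, standing loose on the vise bed on the other side of the fence. Origin: centre of its underside.
There are look-alikes about, which are no part of the job. There is more than one size of the wax_block; the one meant has the size given above.

How it is judged:
By the outcome, as a careful person would: the job done as asked, in the order asked, and still so for the second after the job is handed in, with the robot touching nothing.
It also fails if it takes over 29 s, if anything falls off the work surface, if the arm or the gripper's body presses on something with over 40 N, if the wrist force passes 120 N, or if a joint passes its speed limit or range.

## Working session

There is one attempt and no reset: what is moved stays moved. The work goes in short steps, Python scripts to look and compute and a tool call to move; the robot and the scene stay as the last step left them, time stands still between calls to the robot, and variables do not carry over. Pictures are saved under pics/ and viewed, and the job is handed in when it is done.

Besides the shell and the picture viewer there is one more tool, called after "Emit:" by a JSON object that holds its "name" and its "arguments". play_rows: Moves the arm, as the interface text tells. Its arguments: {"type":"object","properties":{"commands":{"type":"array"},"grip_force":{"type":"number"}},"required":["commands"]}

```bash
mkdir -p pics; ls
cat > h.py <<'E'
from workcell import *
import numpy as np, cv2
def grab(n,tag):
    p,d=get_image(n); cv2.imwrite(f'pics/{tag}.png',p[:,:,::-1]); np.savez(f'pics/{tag}.npz',p=p,d=d); return p,d
def ray(n,u,v):
    c=camera_model(n); f=200/np.tan(np.radians(c['vertical_fov'])/2)
    x,y=(u-c['cx'])/f,(v-c['cy'])/f
    a,b=x,y
    for _ in range(20):
        s=1+c['k1']*(a*a+b*b); a,b=x/s,y/s
    R=np.array(c['R']);t=np.array(c['t'])
    return -R.T@t, R.T@np.array([a,b,1.0])
def onz(n,u,v,z):
    o,d=ray(n,u,v); return o+d*(z-o[2])/d[2]
def pt(n,u,v,depth):
    o,d=ray(n,u,v); return o+d*depth
E
python3 - <<'E'
from h import *
grab('scene','s0');grab('top','t0')
o=observe();print(o)
for n in('scene','top'):
    c=camera_model(n);print(c)
E
```

```text
pics
{'clock': 0.1, 'joint_pos': array([ 1.14200235e+00,  3.42661522e-01,  1.52490697e+00, -1.15823417e-05,
        1.27542687e+00, -1.46011754e-01]), 'joint_vel': array([ 4.55109813e-05, -6.73244284e-04, -2.42528084e-03, -2.14773681e-04,
        1.08699494e-03, -1.53947046e-04]), 'joint_torque': array([ 3.90325542e-03, -4.31999409e+01, -2.44703901e+01,  7.21819396e-02,
        5.24587242e-02, -6.45340788e-05]), 'tcp_pos': array([0.14633516, 0.50384024, 0.24511512]), 'tool_rot': array([-1.56072603,  0.22230613, -0.22169647]), 'ft_force': array([-0.18498718, -0.26114583,  0.22802953]), 'torque': array([-0.00712968,  0.01568922, -0.01116429]), 'grip_width': 0.09167146772904063}
{'vertical_fov': 46.97384814371976, 'cx': 325.8315087463538, 'cy': 195.7472541712402, 'k1': -0.04662553547521633, 'R': array([[-0.44309676, -0.8962304 , -0.02088835],
       [-0.5092713 ,  0.27082299, -0.81688288],
       [ 0.73777232, -0.35132032, -0.57642522]]), 't': array([0.04375513, 0.36991934, 0.42010937])}
{'vertical_fov': 44.859423892192, 'cx': 327.73959918004874, 'cy': 199.60587617215594, 'k1': 0.015012260083505136, 'R': array([[-0.02284447, -0.99962027, -0.01540928],
       [-0.99423947,  0.02433059, -0.10438345],
       [ 0.10471873,  0.01293593, -0.99441774]]), 't': array([-0.21559151,  0.50455231,  0.89507373])}
```

View pics/s0.png

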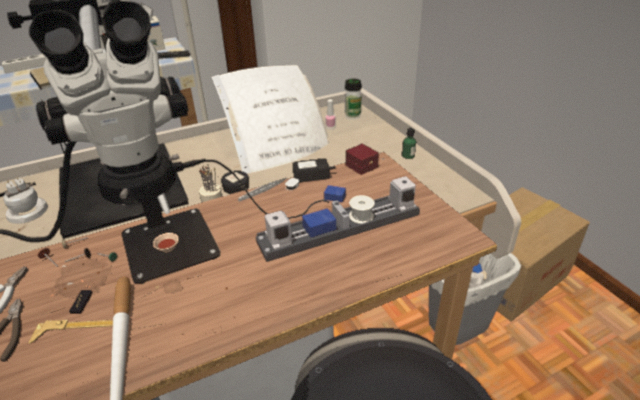

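View pics/t0.png

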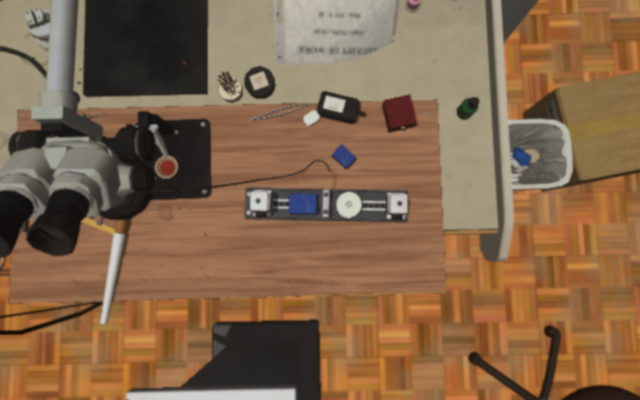

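Run:
```python
from h import *
for t,(a,b,c,d) in {'s0':(240,440,160,270),'t0':(235,420,135,235)}.items():
    p=cv2.imread(f'pics/{t}.png')[c:d,a:b]; cv2.imwrite(f'pics/{t}c.png',cv2.resize(p,None,fx=4,fy=4,interpolation=cv2.INTER_CUBIC))
z=np.load('pics/t0.npz');d=z['d']
for u,v in [(258,201),(399,201),(348,204),(303,203),(326,203),(230,250),(150,165),(60,200),(100,170),(130,180),(60,120),(165,165),(150,190),(62,60),(330,30)]:
    print(u,v,d[v,u],pt('top',u,v,d[v,u]).round(4))
# height map of microscope region
H=np.zeros((400,640));P=np.zeros((400,640,3))
c=camera_model('top')
for v in range(0,400,4):
    for u in range(0,640,4):
        P[v,u]=pt('top',u,v,d[v,u]) if d[v,u]>0 else np.nan
Q=P[::4,::4].reshape(-1,3)
m=(Q[:,2]>0.03)&(Q[:,0]<0.8)&(Q[:,0]>0)
for y in np.arange(-0.3,0.9,0.05):
    k=m&(Q[:,1]>=y)&(Q[:,1]<y+0.05)
    if k.any(): print(round(y,2),k.sum(),'x',Q[k,0].min().round(3),Q[k,0].max().round(3),'zmax',Q[k,2].max().round(3))
```

```text
258 201 0.88262504 [ 0.4958 -0.1009  0.0634]
399 201 0.87357694 [ 0.489  -0.3564  0.0685]
348 204 0.8994154 [ 0.4882 -0.2651  0.0436]
303 203 0.9020388 [ 0.4922 -0.1815  0.0425]
326 203 0.89721656 [ 0.4908 -0.2244  0.0466]
230 250 0.93501115 [ 0.4086 -0.0365  0.0024]
150 165 0.94269454 [0.5764 0.1162 0.0143]
60 200 0.53390926 [0.4652 0.0611 0.413 ]
100 170 0.57088274 [0.5034 0.0345 0.3795]
130 180 0.6405483 [0.5017 0.029  0.3092]
60 120 0.60084295 [0.5711 0.0963 0.3573]
165 165 0.93397427 [0.5742 0.0841 0.0224]
150 190 0.6531508 [0.4897 0.0078 0.295 ]
62 60 0.6143389 [0.65   0.0992 0.352 ]
330 30 0.94685435 [ 0.831  -0.2396  0.0323]Traceback (most recent call last):
  File "<stdin>", line 12, in <module>
  File "h.py", line 16, in pt
    o,d=ray(n,u,v); return o+d*depth
        ~~~^^^^^^^
  File "h.py", line 6, in ray
    c=camera_model(n); f=200/np.tan(np.radians(c['vertical_fov'])/2)
ValueError: time passes only in moves, steps and waits
```

```bash
sleep 1
```

```text
(no output)
```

View pics/s0c.png

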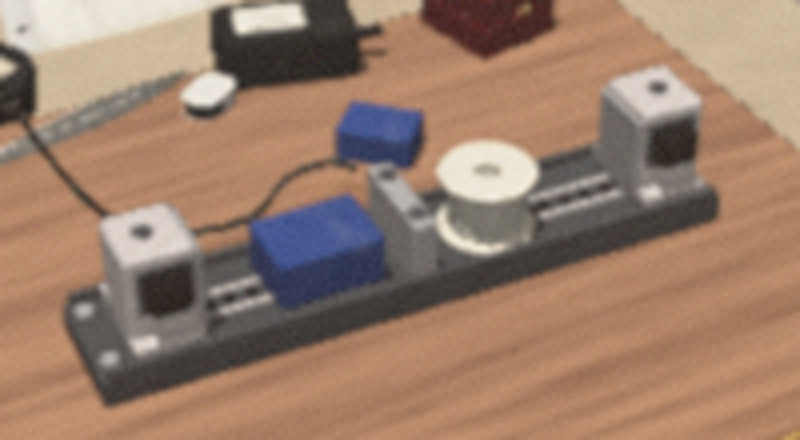

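View pics/t0c.png

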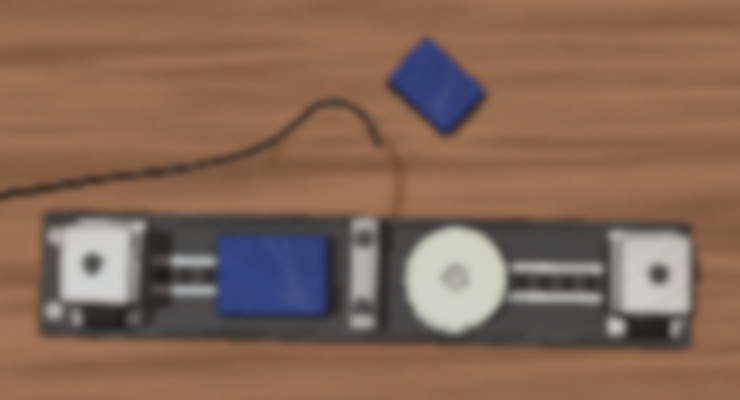

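```bash
cat > h.py <<'E'
from workcell import *
import numpy as np, cv2
CM={n:camera_model(n) for n in('scene','top')}
def grab(n,tag):
    p,d=get_image(n); cv2.imwrite(f'pics/{tag}.png',p[:,:,::-1]); np.savez(f'pics/{tag}.npz',p=p,d=d); return p,d
def F(c): return 200/np.tan(np.radians(c['vertical_fov'])/2)
def rays(n,uv):
    c=CM[n]; f=F(c); K=np.array([[f,0,c['cx']],[0,f,c['cy']],[0,0,1]])
    uv=np.asarray(uv,float).reshape(-1,1,2)
    ab=cv2.undistortPoints(uv,K,np.array([c['k1'],0,0,0]),None,None).reshape(-1,2)
    R=np.array(c['R']);t=np.array(c['t'])
    return -R.T@t, np.c_[ab,np.ones(len(ab))]@R
def onz(n,uv,z):
    o,d=rays(n,uv); return o+d*((z-o[2])/d[:,2])[:,None]
def pts(n,d):
    v,u=np.mgrid[:400,:640]; o,r=rays(n,np.c_[u.ravel(),v.ravel()])
    P=(o+r*d.ravel()[:,None]).reshape(400,640,3); P[d<=0]=np.nan; return P
def proj(n,X):
    c=CM[n]; f=F(c); K=np.array([[f,0,c['cx']],[0,f,c['cy']],[0,0,1]])
    return cv2.projectPoints(np.asarray(X,float).reshape(-1,1,3),cv2.Rodrigues(np.array(c['R']))[0],np.array(c['t'],float),K,np.array([c['k1'],0,0,0]))[0].reshape(-1,2)
E
python3 - <<'E'
from h import *
for t in('t0','s0'):
    z=np.load(f'pics/{t}.npz');P=pts('top' if t[0]=='t' else 'scene',z['d'])
    Q=P.reshape(-1,3);print(t)
    m=(Q[:,2]>0.08)&(Q[:,0]<0.85)&(Q[:,0]>-0.2)
    for y in np.arange(-0.4,0.6,0.04):
        k=m&(Q[:,1]>=y)&(Q[:,1]<y+0.04)
        if k.sum()>5: print(round(y,2),k.sum(),'x',Q[k,0].min().round(3),Q[k,0].max().round(3),'z',Q[k,2].min().round(3),Q[k,2].max().round(3))
    # blobs near vise by height
    reg=(P[...,0]>.43)&(P[...,0]<.56)&(P[...,1]<-.05)&(P[...,1]>-.42)
    for lo,hi,nm in((.056,.08,'jaw'),(.034,.056,'mid')):
        mm=(reg&(P[...,2]>lo)&(P[...,2]<hi)).astype(np.uint8)
        n,l,s,c=cv2.connectedComponentsWithStats(mm)
        for i in range(1,n):
            if s[i,4]>20:
                q=P[l==i];print(nm,s[i],q.mean(0).round(4),np.median(q[:,2]).round(4),q.min(0).round(3),q.max(0).round(3))
E
```

```text
t0
-0.08 85 x 0.507 0.53 z 0.082 0.176
-0.04 84 x 0.497 0.51 z 0.172 0.211
-0.0 3700 x 0.413 0.576 z 0.202 0.443
0.04 6230 x 0.405 0.651 z 0.08 0.451
0.08 8786 x 0.406 0.736 z 0.121 0.443
0.12 1341 x 0.405 0.609 z 0.288 0.421
0.16 370 x 0.539 0.572 z 0.305 0.325
jaw [245 180  11   3  22] [ 0.5325 -0.0876  0.0677] 0.068 [ 0.529 -0.095  0.057] [ 0.535 -0.08   0.08 ]
jaw [250 191  21  26 433] [ 0.4944 -0.1039  0.0646] 0.0652 [ 0.469 -0.122  0.056] [ 0.514 -0.086  0.07 ]
jaw [387 194  21  25 443] [ 0.4834 -0.3531  0.0643] 0.065 [ 0.459 -0.372  0.056] [ 0.503 -0.335  0.07 ]
mid [255 178  15   3  28] [ 0.5393 -0.1057  0.0433] 0.0427 [ 0.536 -0.118  0.034] [ 0.542 -0.094  0.054]
mid [322 189   7  29 186] [ 0.4901 -0.2229  0.0468] 0.047 [ 0.465 -0.229  0.034] [ 0.517 -0.216  0.052]
mid [255 193  17  24  62] [ 0.4852 -0.1148  0.0481] 0.0512 [ 0.469 -0.122  0.035] [ 0.511 -0.094  0.056]
mid [289 193  28  21 581] [ 0.4922 -0.1805  0.0416] 0.0416 [ 0.473 -0.206  0.036] [ 0.512 -0.155  0.047]
mid [336 192  25  25 483] [ 0.488  -0.2655  0.0475] 0.0476 [ 0.465 -0.287  0.042] [ 0.511 -0.243  0.052]

[... 545 characters left out ...]
 -0.0863  0.0666] 0.0664 [ 0.528 -0.093  0.056] [ 0.536 -0.08   0.079]
jaw [264 211  26  19 332] [ 0.4926 -0.102   0.0623] 0.0631 [ 0.477 -0.121  0.056] [ 0.515 -0.085  0.066]
mid [389 184  26  18 251] [ 0.4728 -0.3452  0.0468] 0.0474 [ 0.457 -0.371  0.034] [ 0.507 -0.335  0.056]
mid [349 195  25  19 347] [ 0.4867 -0.2651  0.0443] 0.0454 [ 0.466 -0.289  0.034] [ 0.512 -0.244  0.048]
mid [332 200  17  22 188] [ 0.4878 -0.2218  0.0424] 0.0438 [ 0.464 -0.23   0.034] [ 0.52  -0.216  0.047]
mid [302 208  34  22 443] [ 0.4898 -0.1791  0.0391] 0.0395 [ 0.471 -0.207  0.034] [ 0.512 -0.154  0.042]
mid [265 221  26  19 261] [ 0.4787 -0.0989  0.0472] 0.0479 [ 0.468 -0.121  0.034] [ 0.514 -0.085  0.056]
```

Run:
```python
from h import *
for t,n in(('t0','top'),('s0','scene')):
    z=np.load(f'pics/{t}.npz');P=pts(n,z['d']);Q=P.reshape(-1,3)
    m=(Q[:,2]>0.012)&(Q[:,0]>.49)&(Q[:,0]<.68)&(Q[:,1]<.05)&(Q[:,1]>-.3)&~((Q[:,0]<.523)&(Q[:,2]<.075))
    for y in np.arange(-0.3,0.04,0.01):
        k=m&(Q[:,1]>=y)&(Q[:,1]<y+0.01)
        if k.sum()>1: print(n,round(y,2),k.sum(),'x',Q[k,0].min().round(3),np.median(Q[k,0]).round(3),Q[k,0].max().round(3),'z',Q[k,2].min().round(3),np.median(Q[k,2]).round(3),Q[k,2].max().round(3))
p=cv2.imread('pics/s0.png')[60:270,60:320];cv2.imwrite('pics/s0d.png',cv2.resize(p,None,fx=3,fy=3,interpolation=cv2.INTER_CUBIC)[:600,:800])
p=cv2.imread('pics/t0.png')[90:270,100:350];cv2.imwrite('pics/t0d.png',cv2.resize(p,None,fx=3,fy=3,interpolation=cv2.INTER_CUBIC)[:600,:800])
```

```text
top -0.3 25 x 0.664 0.668 0.678 z 0.015 0.019 0.024
top -0.29 61 x 0.58 0.669 0.68 z 0.015 0.031 0.036
top -0.28 150 x 0.569 0.655 0.68 z 0.012 0.03 0.035
top -0.27 178 x 0.561 0.595 0.68 z 0.012 0.021 0.036
top -0.26 172 x 0.566 0.601 0.68 z 0.013 0.021 0.035
top -0.25 122 x 0.574 0.659 0.679 z 0.014 0.022 0.037
top -0.24 80 x 0.556 0.666 0.679 z 0.012 0.031 0.035
top -0.23 75 x 0.555 0.666 0.68 z 0.012 0.029 0.035
top -0.22 54 x 0.574 0.67 0.68 z 0.013 0.029 0.034
top -0.21 26 x 0.654 0.664 0.678 z 0.012 0.013 0.015
top -0.2 26 x 0.652 0.662 0.674 z 0.012 0.013 0.016
top -0.19 16 x 0.523 0.658 0.668 z 0.012 0.013 0.02
top -0.18 4 x 0.523 0.523 0.524 z 0.018 0.02 0.023
top -0.17 5 x 0.523 0.523 0.524 z 0.018 0.022 0.023
top -0.16 8 x 0.524 0.524 0.55 z 0.013 0.019 0.021
top -0.15 16 x 0.524 0.548 0.552 z 0.013 0.017 0.023
top -0.14 17 x 0.524 0.546 0.672 z 0.012 0.021 0.024
top -0.13 19 x 0.523 0.543 0.67 z 0.012 0.024 0.032
top -0.12 20 x 0.523 0.54 0.544 z 0.019 0.032 0.042
top -0.11 22 x 0.523 0.537 0.542 z 0.018 0.039 0.048
top -0.1 25 x 0.523 0.534 0.665 z 0.012 0.051 0.062
top
[... 1429 characters left out ...]

scene -0.09 38 x 0.523 0.528 0.535 z 0.013 0.039 0.079
scene -0.08 41 x 0.522 0.526 0.53 z 0.013 0.078 0.101
scene -0.07 29 x 0.517 0.52 0.526 z 0.012 0.113 0.131
scene -0.06 30 x 0.511 0.515 0.518 z 0.127 0.141 0.158
scene -0.05 25 x 0.506 0.509 0.513 z 0.152 0.163 0.174
scene -0.04 25 x 0.502 0.506 0.508 z 0.17 0.18 0.187
scene -0.03 22 x 0.5 0.502 0.505 z 0.187 0.193 0.198
scene -0.02 20 x 0.498 0.5 0.502 z 0.197 0.201 0.204
scene -0.01 29 x 0.497 0.499 0.613 z 0.012 0.205 0.207
scene 0.0 238 x 0.49 0.534 0.656 z 0.012 0.208 0.317
scene 0.01 445 x 0.49 0.531 0.659 z 0.012 0.299 0.317
scene 0.02 432 x 0.49 0.505 0.664 z 0.012 0.298 0.373
scene 0.03 355 x 0.49 0.5 0.665 z 0.012 0.212 0.383
```

```bash
sleep 2
```

```text
(no output)
```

View pics/s0d.png

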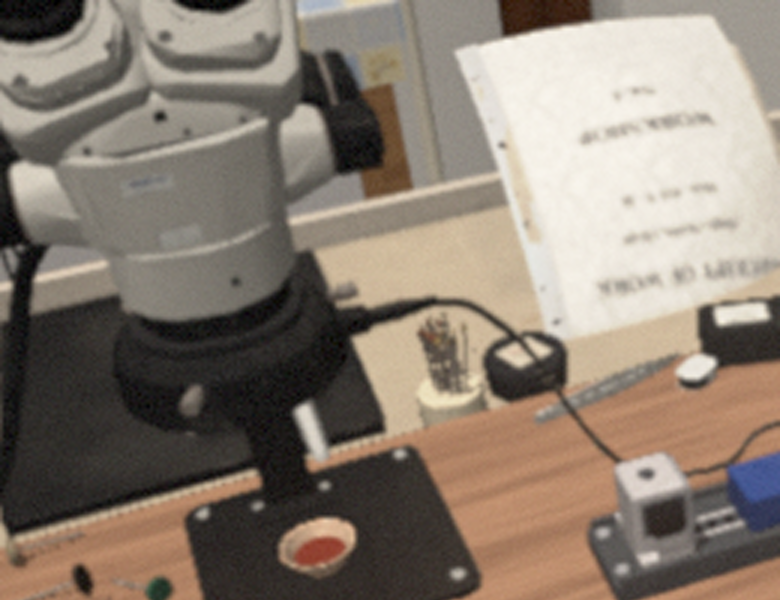

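View pics/t0d.png

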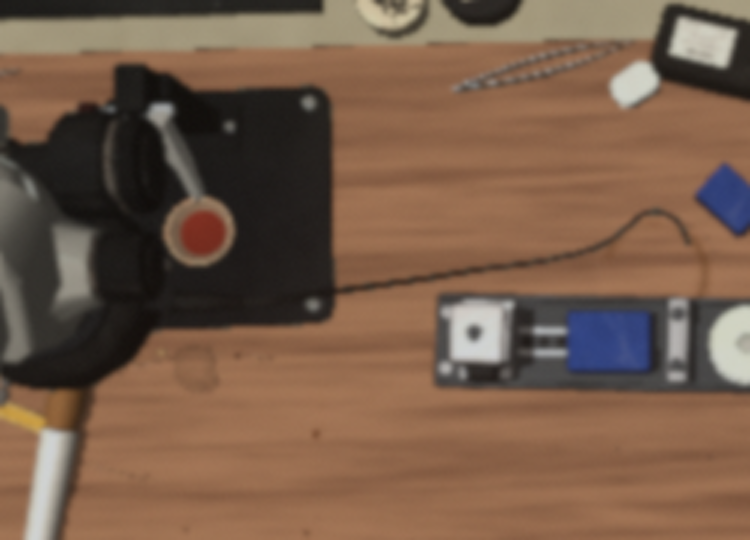

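Run:
```python
from h import *
for t,n in(('t0','top'),('s0','scene')):
    z=np.load(f'pics/{t}.npz');P=pts(n,z['d']);p=z['p'].astype(int)
    g=p.sum(2)/3
    reg=(P[...,0]>.44)&(P[...,0]<.53)&(P[...,1]<-.06)&(P[...,1]>-.42)
    for nm,zz,mm in (('jaws',.066,reg&(P[...,2]>.059)&(g>120)),('fence',.047,reg&(P[...,2]>.040)&(P[...,1]<-.213)&(P[...,1]>-.235)),
                  ('block',.042,reg&(p[...,2]>p[...,0]+40)&(P[...,2]>.034)),('spool',.048,reg&(P[...,2]>.043)&(P[...,1]<-.236)&(P[...,1]>-.3))):
        k,l,s,c=cv2.connectedComponentsWithStats(mm.astype(np.uint8))
        for i in range(1,k):
            if s[i,4]<60: continue
            v,u=np.nonzero(l==i); X=onz(n,np.c_[u,v],zz)[:,:2]
            r=cv2.minAreaRect((X*1000).astype(np.float32))
            print(n,nm,s[i,4],'mean',(X.mean(0)*1000).round(1),'rect',np.round(r[0],1),np.round(r[1],1),round(r[2],1))
    # bed outline
    bed=(P[...,2]>.01)&(P[...,2]<.03)&(g<95)&(P[...,0]>.44)&(P[...,0]<.525)&(P[...,1]<-.05)&(P[...,1]>-.42)
    v,u=np.nonzero(bed);X=onz(n,np.c_[u,v],.021)[:,:2];r=cv2.minAreaRect((X*1000).astype(np.float32));print(n,'bed',r)
```

```text
top jaws 362 mean [ 496.5 -103.4] rect [ 496.4 -103.9] [34.9 34.7] 88.6
top jaws 361 mean [ 485.8 -353.9] rect [ 485.  -353.9] [34.3 34.5] 87.9
top fence 182 mean [ 490.6 -222.9] rect [ 491.8 -222.6] [11.1 50.2] 88.7
top block 541 mean [ 491.5 -180.2] rect [ 491.4 -180.5] [50.5 35.6] 88.6
top spool 480 mean [ 488.  -265.5] rect [ 487.8 -265. ] [44.3 44.5] 88.6
top bed ((491.04473876953125, -222.9534149169922), (309.3652038574219, 60.70841979980469), 87.54246520996094)
scene jaws 218 mean [ 480.4 -350.3] rect [ 480.5 -350. ] [37.8 40.1] 87.0
scene jaws 283 mean [ 490.2 -100.8] rect [ 490.4 -101.3] [35.2 40.4] 89.1
scene fence 145 mean [ 485.6 -220.7] rect [ 486.2 -220.7] [14.5 57.6] 86.9
scene block 380 mean [ 485.7 -177.5] rect [ 485.5 -178. ] [51.7 40.2] 86.8
scene spool 290 mean [ 485.4 -264.4] rect [ 485.2 -264.2] [44.1 46.7] 61.3
scene bed ((483.6325378417969, -219.48147583007812), (309.87054443359375, 68.94264221191406), 88.20933532714844)
```

Run:
```python
from h import *
o=observe();print(o['clock'])
R=cv2.Rodrigues(o['tool_rot'])[0];print(R.round(3))
zx=R[:,2];a=np.degrees(np.arctan2(zx[1],zx[0]));print('tool z azimuth',a)
for tgt in(-2.5,177.5,-182.5):
    print(tgt,'turn deg',tgt-a,'spin units',(tgt-a)/8)
for t,n in(('t0','top'),('s0','scene')):
    z=np.load(f'pics/{t}.npz');P=pts(n,z['d']);Q=P.reshape(-1,3)
    for lo in np.arange(.1,.5,.05):
        k=(Q[:,2]>lo)&(Q[:,2]<=lo+.05)&(Q[:,1]>-.1)&(Q[:,1]<.3)&(Q[:,0]>.25)&(Q[:,0]<.75)
        if k.sum()>3: q=Q[k];print(n,round(lo,2),q[:,0].min().round(3),q[:,1].min().round(3),q[:,1].max().round(3), 'y where x<.46:',q[q[:,0]<.46][:,1].min(initial=9).round(3))
```

```text
0.1
[[ 0.96  -0.001  0.279]
 [-0.279 -0.001  0.96 ]
 [-0.    -1.    -0.001]]
tool z azimuth 73.79797334267857
-2.5 turn deg -76.29797334267857 spin units -9.537246667834822
177.5 turn deg 103.70202665732143 spin units 12.962753332165178
-182.5 turn deg -256.2979733426786 spin units -32.03724666783482
top 0.1 0.513 -0.074 0.117 y where x<.46: 9.0
top 0.15 0.458 -0.054 0.098 y where x<.46: 0.082
top 0.2 0.449 -0.021 0.119 y where x<.46: 0.077
top 0.25 0.467 0.004 0.148 y where x<.46: 9.0
top 0.3 0.46 0.004 0.187 y where x<.46: 0.044
top 0.35 0.438 0.027 0.147 y where x<.46: 0.04
top 0.4 0.405 0.035 0.135 y where x<.46: 0.035
top 0.45 0.434 0.054 0.06 y where x<.46: 0.054
scene 0.1 0.512 -0.07 0.223 y where x<.46: 9.0
scene 0.15 0.456 -0.053 0.205 y where x<.46: 0.076
scene 0.2 0.448 -0.019 0.186 y where x<.46: 0.078
scene 0.25 0.46 0.005 0.188 y where x<.46: 9.0
scene 0.3 0.457 0.005 0.188 y where x<.46: 0.043
scene 0.35 0.42 0.028 0.156 y where x<.46: 0.039
scene 0.4 0.404 0.035 0.149 y where x<.46: 0.035
```

Emit:
{"name": "play_rows", "arguments": {"commands": [{"z": 0.06,"claw": 0.09},{"z": 0.12},{"z": 0.18},{"y": -0.02,"z": 0.24},{"y": -0.04,"z": 0.29,"spin": -0.4},{"x": 0.02,"y": -0.08,"z": 0.31,"spin": -1.0},{"x": 0.045,"y": -0.12,"z": 0.31,"spin": -1.7},{"x": 0.075,"y": -0.16,"z": 0.31,"spin": -2.5},{"x": 0.075,"y": -0.16,"z": 0.31,"spin": -2.5}]}}

```text
$.commands[0]: bad value
```

Emit:
{"name": "play_rows", "arguments": {"commands": [{"x": 0,"y": 0,"z": 0.06,"spin": 0,"claw": 0.09},{"x": 0,"y": 0,"z": 0.12,"spin": 0,"claw": 0.09},{"x": 0,"y": 0,"z": 0.18,"spin": 0,"claw": 0.09},{"x": 0,"y": -0.02,"z": 0.24,"spin": 0,"claw": 0.09},{"x": 0,"y": -0.04,"z": 0.29,"spin": -0.4,"claw": 0.09},{"x": 0.02,"y": -0.08,"z": 0.31,"spin": -1.0,"claw": 0.09},{"x": 0.045,"y": -0.12,"z": 0.31,"spin": -1.7,"claw": 0.09},{"x": 0.075,"y": -0.16,"z": 0.31,"spin": -2.5,"claw": 0.09},{"x": 0.075,"y": -0.16,"z": 0.31,"spin": -2.5,"claw": 0.09}]}}

```text
clock: 1.23
tcp_pos: [0.2226, 0.3418, 0.5554]
tool_rot: [-1.514, 0.499, -0.499]
ft_force: [-0.1, 0.0, 0.3]
grip_width: 0.09
```

Emit:
{"name": "play_rows", "arguments": {"commands": [{"x": 0.04,"y": -0.045,"z": 0,"spin": -0.7,"claw": 0.09},{"x": 0.08,"y": -0.09,"z": 0,"spin": -1.5,"claw": 0.09},{"x": 0.11,"y": -0.14,"z": 0,"spin": -2.3,"claw": 0.09},{"x": 0.135,"y": -0.19,"z": 0,"spin": -3.1,"claw": 0.09},{"x": 0.155,"y": -0.245,"z": 0,"spin": -4.0,"claw": 0.08},{"x": 0.17,"y": -0.3,"z": 0,"spin": -4.9,"claw": 0.07},{"x": 0.18,"y": -0.355,"z": 0,"spin": -5.8,"claw": 0.06},{"x": 0.2,"y": -0.41,"z": 0,"spin": -6.5,"claw": 0.056},{"x": 0.235,"y": -0.46,"z": 0,"spin": -7.03,"claw": 0.056},{"x": 0.265,"y": -0.46,"z": 0,"spin": -7.03,"claw": 0.056}]}}

```text
clock: 2.48
tcp_pos: [0.4892, -0.1209, 0.5537]
tool_rot: [-1.186, 1.251, -1.246]
ft_force: [0.7, 0.3, 0.6]
grip_width: 0.056
```

Run:
```python
from h import *
grab('scene','s1');grab('top','t1')
o=observe();print(o['clock'],o['tcp_pos'],o['joint_pos'].round(3),o['grip_width'])
R=cv2.Rodrigues(o['tool_rot'])[0];print(np.degrees(np.arctan2(R[1,2],R[0,2])))
a=cv2.imread('pics/s1.png');b=cv2.imread('pics/t1.png')
cv2.imwrite('pics/m1.png',cv2.resize(np.vstack([a,b]),(480,600)))
```

```text
2.575 [ 0.49040969 -0.11870199  0.55239516] [-0.389  0.293  0.77  -0.     2.084 -0.342] 0.05602107484663883
-2.7249515076859274
```

```bash
sleep 1
```

```text
(no output)
```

View pics/m1.png

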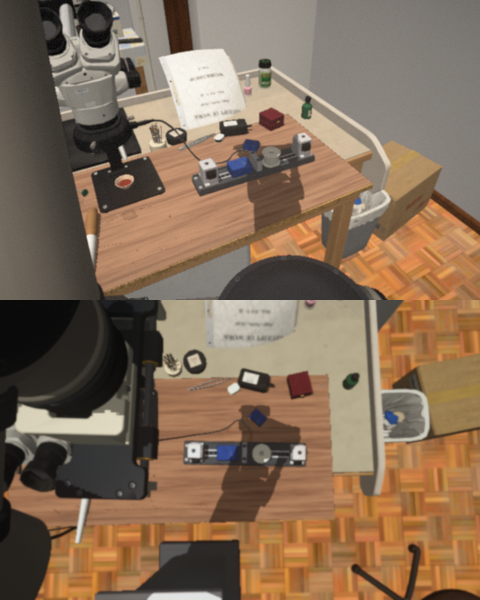

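Emit:
{"name": "play_rows", "arguments": {"commands": [{"x": 0,"y": -0.006,"z": -0.06,"spin": 0,"claw": 0.056},{"x": 0,"y": -0.006,"z": -0.12,"spin": 0,"claw": 0.056},{"x": 0,"y": -0.006,"z": -0.18,"spin": 0,"claw": 0.056},{"x": 0,"y": -0.006,"z": -0.24,"spin": 0,"claw": 0.056},{"x": 0,"y": -0.006,"z": -0.3,"spin": 0,"claw": 0.056},{"x": 0,"y": -0.006,"z": -0.36,"spin": 0,"claw": 0.056},{"x": 0,"y": -0.006,"z": -0.4,"spin": 0,"claw": 0.056},{"x": 0,"y": -0.006,"z": -0.42,"spin": 0,"claw": 0.056},{"x": 0,"y": -0.006,"z": -0.42,"spin": 0,"claw": 0.056}]}}

```text
clock: 3.7
tcp_pos: [0.4894, -0.1233, 0.1315]
tool_rot: [-1.191, 1.251, -1.236]
ft_force: [0.3, 0.4, 0.4]
grip_width: 0.0559
```

Run:
```python
from h import *
grab('scene','s2');grab('top','t2')
o=observe();print(o['clock'],o['tcp_pos'],o['joint_pos'].round(3),o['grip_width'],o['ft_force'])
a=cv2.imread('pics/s2.png')[90:290,210:450];b=cv2.imread('pics/t2.png')
cv2.imwrite('pics/m2.png',cv2.resize(a,None,fx=3,fy=3,interpolation=cv2.INTER_CUBIC))
```

```text
3.8 [ 0.49081916 -0.12422624  0.13340708] [-0.399  0.433  1.728 -0.     0.985 -0.353] 0.05567160547185633 [0.56421287 0.60596353 0.78126753]
```

```bash
sleep 1
```

```text
(no output)
```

View pics/m2.png

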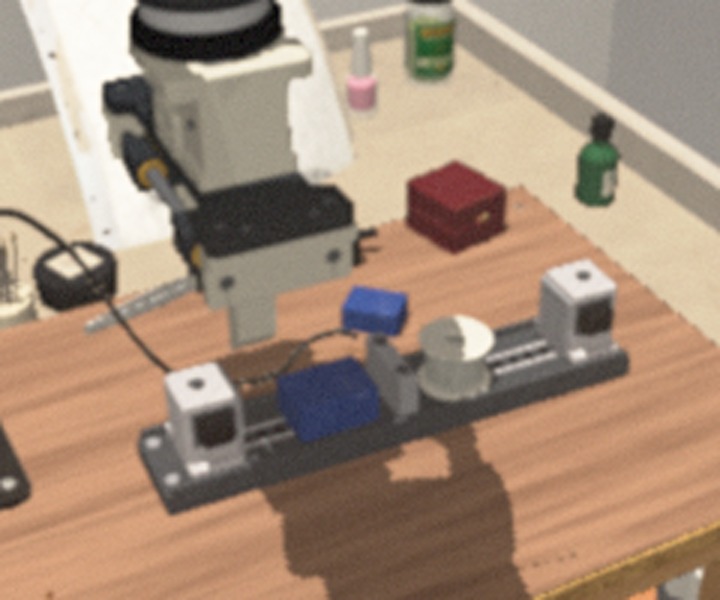

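View pics/t2.png

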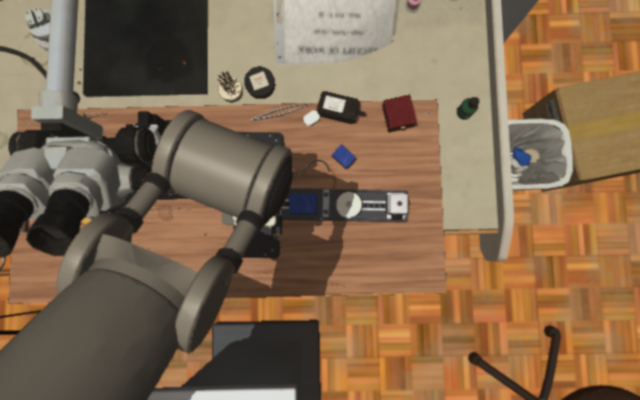

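Run:
```python
from h import *
from scipy.spatial import cKDTree
A=pts('scene',np.load('pics/s2.npz')['d']);A0=pts('scene',np.load('pics/s0.npz')['d'])
new=np.linalg.norm(A-A0,axis=2)>.02
k=new&(A[...,2]>.06)&(A[...,0]>.3)
Q=A[k]
for lo in np.arange(.1,.5,.02):
    q=Q[(Q[:,2]>lo)&(Q[:,2]<=lo+.02)]
    if len(q)>5: print('s',round(lo,2),len(q),'x',q[:,0].min().round(3),q[:,0].max().round(3),'y',q[:,1].min().round(3),q[:,1].max().round(3))
B=pts('top',np.load('pics/t2.npz')['d']);B0=pts('top',np.load('pics/t0.npz')['d'])
new=(np.linalg.norm(B-B0,axis=2)>.02)&(B[...,2]>.06)
Q2=B[new]
for lo in np.arange(.1,.7,.04):
    q=Q2[(Q2[:,2]>lo)&(Q2[:,2]<=lo+.04)]
    if len(q)>5: print('t',round(lo,2),len(q),'x',q[:,0].min().round(3),q[:,0].max().round(3),'y',q[:,1].min().round(3),q[:,1].max().round(3))
M=np.vstack([A0.reshape(-1,3),B0.reshape(-1,3)]);M=M[(M[:,0]>.35)&(M[:,0]<.75)&(M[:,1]>-.1)&(M[:,1]<.25)&(M[:,2]>.09)&(M[:,2]<.5)]
S=np.vstack([Q,Q2]);S=S[~np.isnan(S).any(1)]
T=cKDTree(M)
for dz in(0,-.035,-.07):
    d,i=T.query(S+[0,.012,dz]); j=np.argsort(d)[:1]; print(dz,d[j],S[j].round(3),M[i[j]].round(3))
```

```text
s 0.1 45 x 0.45 2.249 y -1.471 0.043
s 0.12 154 x 0.442 2.243 y -1.467 0.057
s 0.14 62 x 0.442 0.451 y -0.132 -0.11
s 0.16 125 x 0.402 0.577 y -0.155 -0.083
s 0.18 972 x 0.398 0.825 y -1.469 -0.082
s 0.2 1621 x 0.393 0.588 y -0.156 -0.082
s 0.22 692 x 0.393 0.509 y -0.15 -0.082
s 0.24 496 x 0.438 0.509 y -0.143 -0.096
s 0.26 956 x 0.438 0.504 y -0.159 -0.084
s 0.28 682 x 0.452 0.518 y -0.16 -0.086
s 0.3 696 x 0.449 0.504 y -0.16 -0.084
s 0.32 812 x 0.45 0.504 y -0.16 -0.084
s 0.34 821 x 0.452 0.536 y -0.157 -0.086
s 0.36 812 x 0.45 0.5 y -0.155 -0.084
s 0.38 1246 x 0.436 0.508 y -0.175 -0.057
s 0.4 1550 x 0.428 0.504 y -0.183 -0.053
s 0.42 300 x 0.427 0.499 y -0.162 -0.053
t 0.18 304 x 0.395 0.585 y -0.164 -0.084
t 0.22 1106 x 0.395 0.585 y -0.163 -0.098
t 0.26 215 x 0.44 0.459 y -0.158 -0.086
t 0.38 21 x 0.431 0.499 y -0.193 -0.067
t 0.42 2418 x 0.422 0.554 y -0.195 -0.06
t 0.46 10690 x 0.325 0.546 y -0.19 -0.037
t 0.5 1861 x 0.32 0.441 y -0.147 -0.036
t 0.54 10891 x 0.296 0.433 y -0.143 -0.012
t 0.58 9230 x 0.301 0.381 y -0.105 -0.011
t 0.62 4448 x 0.313 0.348 y -0.088 -0.023
0 [0.02862228] [[ 0.522 -0.113  0.11 ]] [[ 0.526 -0.074  0.103]]
-0.035 [0.01974097] [[ 0.523 -0.088  0.181]] [[ 0.516 -0.059  0.138]]
-0.07 [0.00700589] [[ 0.523 -0.088  0.181]] [[ 0.523 -0.07   0.108]]
```

Emit:
{"name": "play_rows", "arguments": {"commands": [{"x": 0,"y": 0.006,"z": -0.01,"spin": 0.03,"claw": 0.053},{"x": 0,"y": 0.011,"z": -0.02,"spin": 0.03,"claw": 0.053},{"x": 0,"y": 0.011,"z": -0.03,"spin": 0.03,"claw": 0.053},{"x": 0,"y": 0.011,"z": -0.036,"spin": 0.03,"claw": 0.053},{"x": 0,"y": 0.011,"z": -0.036,"spin": 0.03,"claw": 0.053}]}}

```text
clock: 4.42
tcp_pos: [0.4905, -0.1132, 0.0968]
tool_rot: [-1.191, 1.245, -1.236]
ft_force: [0.2, 0.3, 0.6]
grip_width: 0.0529
```

Run:
```python
from h import *
grab('scene','s3')
o=observe();print(o['clock'],o['tcp_pos'],o['grip_width'],o['ft_force'])
R=cv2.Rodrigues(o['tool_rot'])[0];print(np.degrees(np.arctan2(R[1,2],R[0,2])))
a=cv2.imread('pics/s3.png')[150:270,230:390]
cv2.imwrite('pics/m3.png',cv2.resize(a,None,fx=5,fy=5,interpolation=cv2.INTER_CUBIC))
```

```text
4.475 [ 0.49077715 -0.11335829  0.09718236] 0.05271957684601603 [ 0.42121366  0.09738154 -0.07312902]
-2.429293259005698
```

```bash
sleep 1
```

View pics/m3.png

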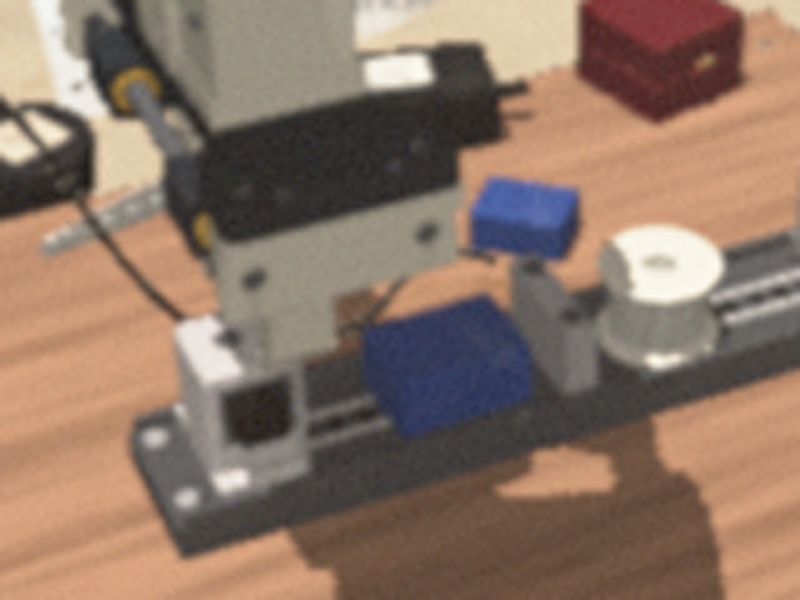

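Run:
```python
from h import *
print(proj('scene',[[.4685,-.1025,.048],[.4685,-.1125,.048],[.4645,-.1133,.078],[.4435,-.1133,.078]]))
z=np.load('pics/s3.npz');P=pts('scene',z['d']);g=z['p'].astype(int).sum(2)/3
m=np.zeros((400,640),np.uint8);m[220:245,270:295]=(g[220:245,270:295]<60)
n,l,s,c=cv2.connectedComponentsWithStats(m);i=1+np.argmax(s[1:,4]);print(s[i],c[i],np.median(P[l==i],0))
# finger front face points
k=(P[...,2]>.08)&(P[...,2]<.10)&(P[...,0]<.46)&(P[...,0]>.42)&(P[...,1]<-.08)&(P[...,1]>-.14)
print(k.sum(),P[k].mean(0),P[k].min(0),P[k].max(0))
```

```text
[[282.47484187 233.98325343]
 [287.96663013 232.21338365]
 [288.09333571 219.40535119]
 [293.07387797 226.52852761]]
[275 226  13  13 121] [281.37190083 232.20661157] [ 0.47040805 -0.1017572   0.05108216]
98 [ 0.44937151 -0.10884081  0.09280802] [ 0.44561945 -0.12163661  0.0805565 ] [ 0.45942236 -0.09942909  0.0999434 ]
```

Emit:
{"name": "play_rows", "arguments": {"commands": [{"x": 0,"y": 0.0015,"z": -0.01,"spin": 0,"claw": 0.053},{"x": 0,"y": 0.0015,"z": -0.018,"spin": 0,"claw": 0.053},{"x": 0,"y": 0.0015,"z": -0.025,"spin": 0,"claw": 0.053},{"x": 0,"y": 0.0015,"z": -0.031,"spin": 0,"claw": 0.053},{"x": 0,"y": 0.0015,"z": -0.031,"spin": 0,"claw": 0.053}]}}

```text
clock: 5.1
tcp_pos: [0.4905, -0.1118, 0.0656]
tool_rot: [-1.191, 1.246, -1.236]
ft_force: [0.5, 1.0, -0.4]
grip_width: 0.0529
```

Run:
```python
from h import *
grab('scene','s4')
o=observe();print(o['clock'],o['tcp_pos'],o['grip_width'],o['ft_force'])
a=cv2.imread('pics/s4.png')[150:270,230:390]
cv2.imwrite('pics/m4.png',cv2.resize(a,None,fx=5,fy=5,interpolation=cv2.INTER_CUBIC))
```

```text
5.15 [ 0.49072122 -0.11183624  0.06599033] 0.053070323307355165 [0.43456996 0.42658375 0.24406249]
```

```bash
sleep 1
```

```text
(no output)
```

View pics/m4.png

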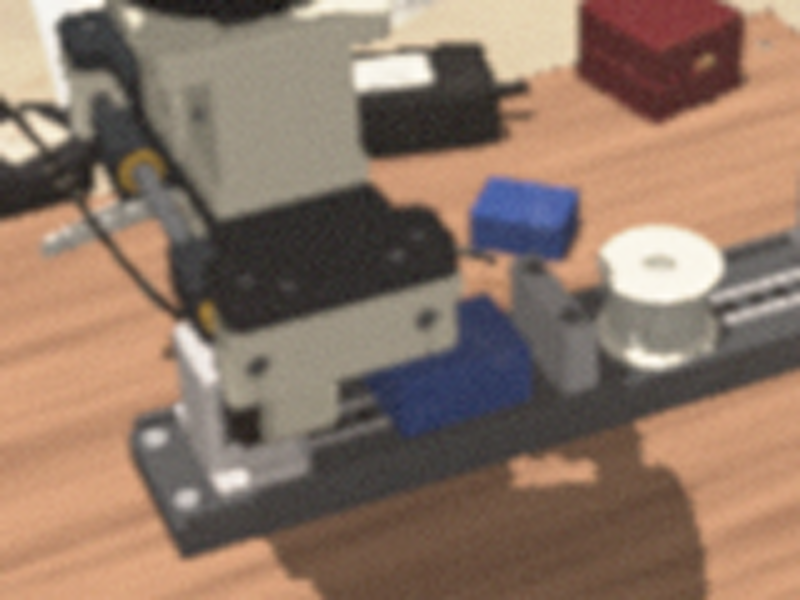

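Emit:
{"name": "play_rows", "arguments": {"commands": [{"x": 0,"y": 0,"z": 0,"spin": 0,"claw": 0.048},{"x": 0,"y": 0,"z": 0,"spin": 0,"claw": 0.046},{"x": 0.001,"y": 0,"z": 0,"spin": 0,"claw": 0.045},{"x": 0.001,"y": 0,"z": 0,"spin": 0,"claw": 0.045}], "grip_force": 20}}

```text
clock: 5.65
tcp_pos: [0.4922, -0.112, 0.0663]
tool_rot: [-1.191, 1.244, -1.237]
ft_force: [1.6, -0.9, 1.1]
grip_width: 0.045
```

Emit:
{"name": "play_rows", "arguments": {"commands": [{"x": 0.001,"y": 0,"z": 0,"spin": 0,"claw": 0.042},{"x": 0.002,"y": 0,"z": 0,"spin": 0,"claw": 0.038},{"x": 0.003,"y": 0,"z": 0,"spin": 0,"claw": 0.03},{"x": 0.003,"y": 0,"z": 0,"spin": 0,"claw": 0.03},{"x": 0.003,"y": 0,"z": 0,"spin": 0,"claw": 0.03}]}}

```text
clock: 6.28
tcp_pos: [0.4958, -0.1122, 0.0663]
tool_rot: [-1.19, 1.243, -1.238]
ft_force: [5.6, -0.1, -3.6]
grip_width: 0.0374
```

Emit:
{"name": "play_rows", "arguments": {"commands": [{"x": 0.0007,"y": 0,"z": 0,"spin": 0,"claw": 0.03},{"x": 0.0006,"y": -0.002,"z": 0,"spin": 0,"claw": 0.03},{"x": 0.0005,"y": -0.005,"z": 0,"spin": 0,"claw": 0.03},{"x": 0.0003,"y": -0.009,"z": 0,"spin": 0,"claw": 0.03},{"x": 0.0001,"y": -0.014,"z": 0,"spin": 0,"claw": 0.03},{"x": 0,"y": -0.016,"z": 0,"spin": 0,"claw": 0.03}]}}

```text
clock: 7.02
tcp_pos: [0.4952, -0.1285, 0.0663]
tool_rot: [-1.191, 1.244, -1.238]
ft_force: [-3.1, 1.3, 4.6]
grip_width: 0.0379
```

Run:
```python
from h import *
grab('scene','s5')
o=observe();print(o['clock'],o['tcp_pos'],o['grip_width'],o['ft_force'])
a=cv2.imread('pics/s5.png')[150:270,230:390]
cv2.imwrite('pics/m5.png',cv2.resize(a,None,fx=5,fy=5,interpolation=cv2.INTER_CUBIC))
```

```text
7.075 [ 0.49522128 -0.12863928  0.06628186] 0.03765393878457797 [-3.74857245 -0.45794311  4.5854049 ]
```

```bash
sleep 1
```

```text
(no output)
```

View pics/m5.png

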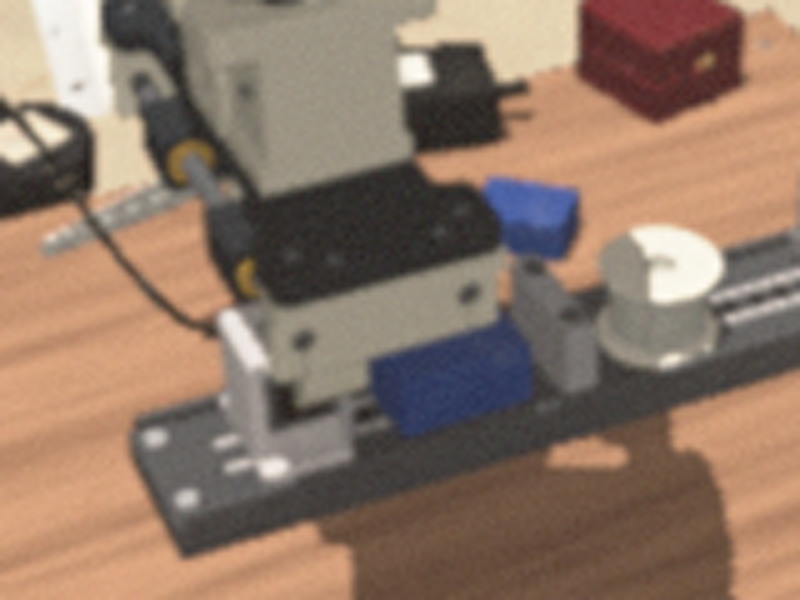

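Emit:
{"name": "play_rows", "arguments": {"commands": [{"x": 0,"y": -0.003,"z": 0,"spin": 0,"claw": 0.03},{"x": -0.0002,"y": -0.007,"z": 0,"spin": 0,"claw": 0.03},{"x": -0.0004,"y": -0.011,"z": 0,"spin": 0,"claw": 0.03},{"x": -0.0006,"y": -0.0145,"z": 0,"spin": 0,"claw": 0.03},{"x": -0.0007,"y": -0.0165,"z": 0,"spin": 0,"claw": 0.03},{"x": -0.0008,"y": -0.0185,"z": 0,"spin": 0,"claw": 0.03},{"x": -0.0009,"y": -0.0205,"z": 0,"spin": 0,"claw": 0.03},{"x": -0.001,"y": -0.0225,"z": 0,"spin": 0,"claw": 0.03},{"x": -0.001,"y": -0.0225,"z": 0,"spin": 0,"claw": 0.03}]}}

```text
clock: 8.2
tcp_pos: [0.4942, -0.1514, 0.0663]
tool_rot: [-1.191, 1.244, -1.238]
ft_force: [-3.2, 0.7, 3.9]
grip_width: 0.0373
```

Run:
```python
from h import *
grab('scene','s6')
o=observe();print(o['clock'],o['tcp_pos'],o['grip_width'],o['ft_force'])
a=cv2.imread('pics/s6.png')[150:270,230:390]
cv2.imwrite('pics/m6.png',cv2.resize(a,None,fx=5,fy=5,interpolation=cv2.INTER_CUBIC))
```

```text
8.25 [ 0.49424913 -0.15141954  0.06631076] 0.03776926707658012 [-3.06383596 -0.3061658   4.17003908]
```

```bash
sleep 1
```

```text
(no output)
```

View pics/m6.png

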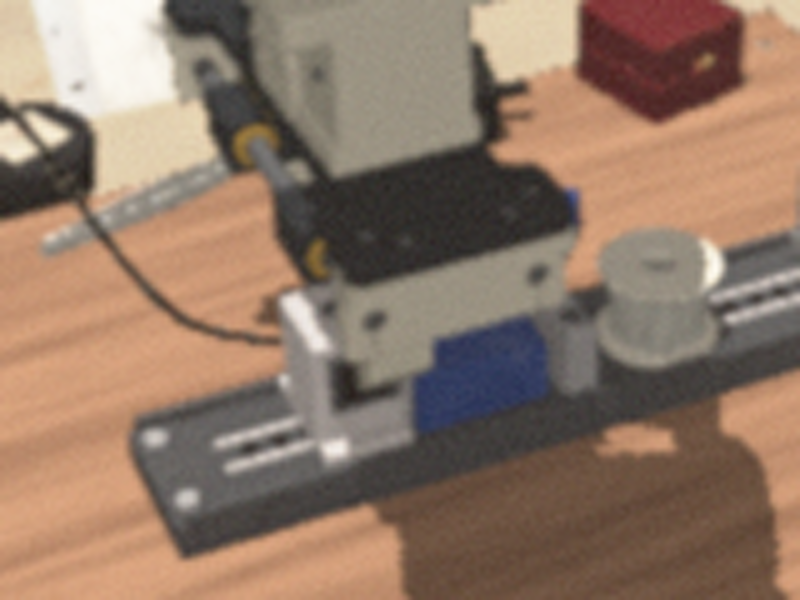

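Emit:
{"name": "play_rows", "arguments": {"commands": [{"x": 0,"y": -0.001,"z": 0,"spin": 0,"claw": 0.03},{"x": -0.0001,"y": -0.002,"z": 0,"spin": 0,"claw": 0.03},{"x": -0.0001,"y": -0.003,"z": 0,"spin": 0,"claw": 0.03},{"x": -0.0001,"y": -0.003,"z": 0,"spin": 0,"claw": 0.03}]}}

```text
clock: 8.75
tcp_pos: [0.4941, -0.1545, 0.0663]
tool_rot: [-1.191, 1.244, -1.238]
ft_force: [-3.2, 0.9, 4.1]
grip_width: 0.0377
```

Emit:
{"name": "play_rows", "arguments": {"commands": [{"x": 0,"y": -0.0006,"z": 0,"spin": 0,"claw": 0.03},{"x": 0,"y": -0.001,"z": 0,"spin": 0,"claw": 0.03},{"x": 0,"y": -0.001,"z": 0,"spin": 0,"claw": 0.03}]}}

```text
clock: 9.12
tcp_pos: [0.4941, -0.1555, 0.0663]
tool_rot: [-1.191, 1.244, -1.238]
ft_force: [-2.4, 1.9, 4.5]
grip_width: 0.0376
```

Emit:
{"name": "play_rows", "arguments": {"commands": [{"x": 0,"y": -0.0006,"z": 0,"spin": 0,"claw": 0.03},{"x": 0,"y": -0.0006,"z": 0,"spin": 0,"claw": 0.03},{"x": 0,"y": -0.0006,"z": 0,"spin": 0,"claw": 0.03}]}}

```text
clock: 9.5
tcp_pos: [0.494, -0.1561, 0.0663]
tool_rot: [-1.191, 1.244, -1.238]
ft_force: [-2.0, 2.8, 5.1]
grip_width: 0.0377
```

Run:
```python
from h import *
grab('scene','s7')
o=observe();print(o['clock'],o['tcp_pos'],o['grip_width'],o['ft_force'])
a=cv2.imread('pics/s7.png')[170:270,270:370]
cv2.imwrite('pics/m7.png',cv2.resize(a,None,fx=6,fy=6,interpolation=cv2.INTER_CUBIC))
```

```text
9.55 [ 0.49404064 -0.15605514  0.06629972] 0.0377220518001465 [-3.56015558  2.58650846  4.49855315]
```

```bash
sleep 1
```

```text
(no output)
```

View pics/m7.png

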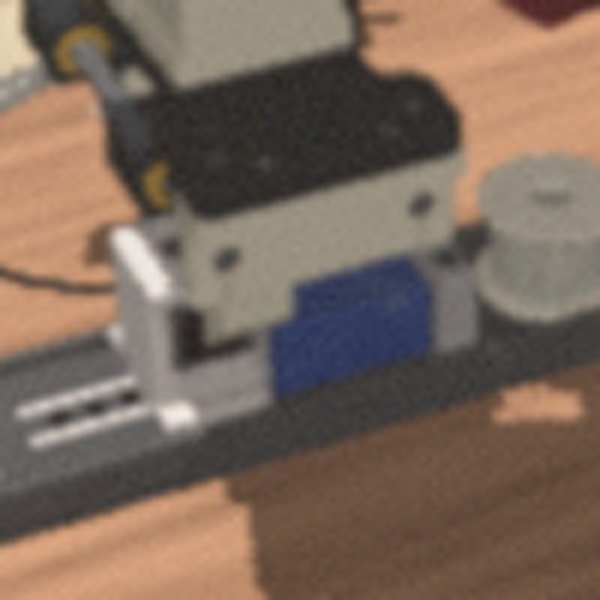

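Emit:
{"name": "play_rows", "arguments": {"commands": [{"x": 0,"y": -0.0008,"z": 0,"spin": 0,"claw": 0.03},{"x": 0,"y": -0.0012,"z": 0,"spin": 0,"claw": 0.03},{"x": 0,"y": -0.0012,"z": 0,"spin": 0,"claw": 0.03}]}}

```text
clock: 9.93
tcp_pos: [0.494, -0.1561, 0.0663]
tool_rot: [-1.19, 1.245, -1.237]
ft_force: [-1.9, 7.5, 5.9]
grip_width: 0.0376
```

Run:
```python
from h import *
grab('scene','s8')
o=observe();print(o['clock'],o['tcp_pos'],o['grip_width'],o['ft_force'])
for t in('s6','s7','s8'):
    z=np.load(f'pics/{t}.npz');p=z['p'].astype(int)
    # foot's bright knob & blue extents on sub-area
    m=(p[...,2]>p[...,0]+25)&(p[...,2]>60);m[:215]=0;m[250:]=0;m[:,:300]=0;m[:,350:]=0
    v,u=np.nonzero(m)
    for r in (222,225,228,231):
        uu=u[v==r];print(t,r,uu.min(initial=999),uu.max(initial=0),end=' | ')
    g=p.sum(2)/3; w=np.clip(g[236:244,290:306]-140,0,None);vv,uu=np.mgrid[236:244,290:306];print('knob',(w*uu).sum()/w.sum(),(w*vv).sum()/w.sum())
a=cv2.imread('pics/s8.png')[170:270,270:370]
cv2.imwrite('pics/m8.png',cv2.resize(a,None,fx=6,fy=6,interpolation=cv2.INTER_CUBIC))
```

```text
9.975 [ 0.49403014 -0.15613246  0.06628616] 0.037905860217726586 [-1.87832471  7.72004706  5.17295968]
s6 222 317 338 | s6 225 314 338 | s6 228 313 338 | s6 231 313 330 | knob 296.0411422130378 239.0133383430396
s7 222 320 341 | s7 225 316 341 | s7 228 316 340 | s7 231 316 330 | knob 297.91843255970394 238.41590985536493
s8 222 320 340 | s8 225 316 341 | s8 228 316 340 | s8 231 316 330 | knob 297.8935593220339 238.43610169491527
```

```bash
sleep 1
```

```text
(no output)
```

View pics/m8.png

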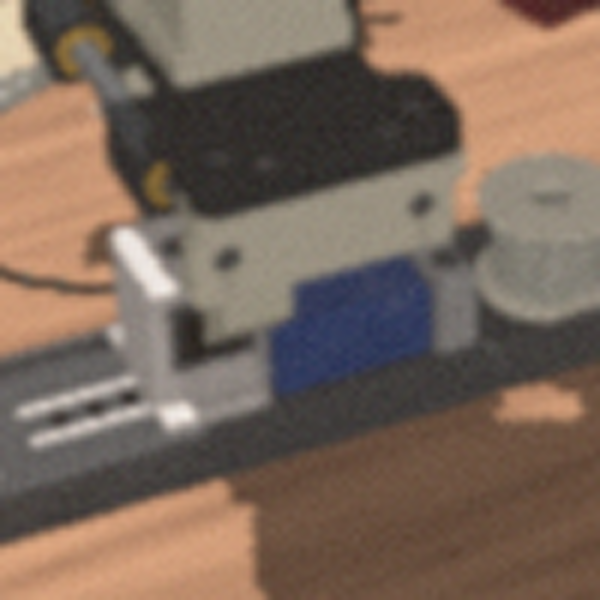

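Emit:
{"name": "play_rows", "arguments": {"commands": [{"x": 0,"y": -0.0008,"z": 0,"spin": 0,"claw": 0.03},{"x": 0,"y": -0.0008,"z": 0,"spin": 0,"claw": 0.042},{"x": 0,"y": -0.0006,"z": 0,"spin": 0,"claw": 0.05},{"x": -0.001,"y": 0,"z": 0,"spin": 0,"claw": 0.058},{"x": -0.001,"y": 0,"z": 0,"spin": 0,"claw": 0.062},{"x": -0.001,"y": 0,"z": 0,"spin": 0,"claw": 0.062},{"x": -0.001,"y": 0,"z": 0,"spin": 0,"claw": 0.062}]}}

```text
clock: 10.85
tcp_pos: [0.4933, -0.1563, 0.0663]
tool_rot: [-1.19, 1.244, -1.237]
ft_force: [0.0, 0.9, -0.5]
grip_width: 0.062
```

Run:
```python
from h import *
grab('scene','s9')
o=observe();print(o['clock'],o['tcp_pos'],o['grip_width'],o['ft_force'])
a=cv2.imread('pics/s9.png')[170:270,270:370]
cv2.imwrite('pics/m9.png',cv2.resize(a,None,fx=6,fy=6,interpolation=cv2.INTER_CUBIC))
```

```text
10.9 [ 0.49326267 -0.15626055  0.06629897] 0.062045816602964085 [-0.0316914   0.5705089  -0.48358284]
```

```bash
sleep 1
```

```text
(no output)
```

View pics/m9.png

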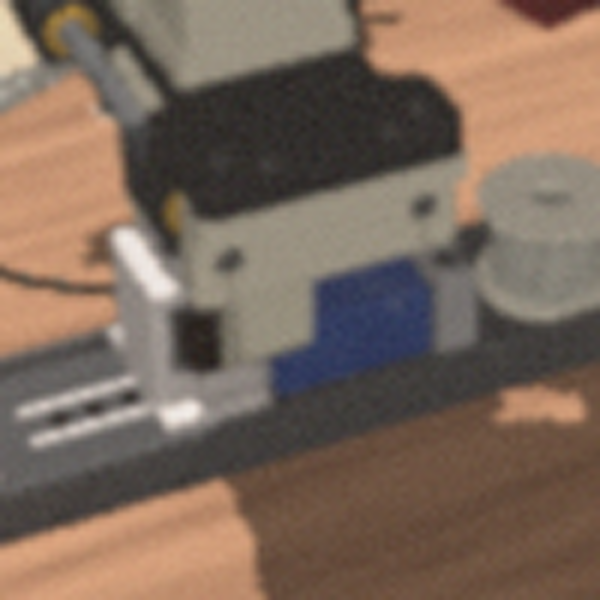

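Emit:
{"name": "play_rows", "arguments": {"commands": [{"x": 0,"y": 0,"z": 0.02,"spin": 0,"claw": 0.062},{"x": 0,"y": 0,"z": 0.06,"spin": 0,"claw": 0.062},{"x": 0,"y": 0,"z": 0.11,"spin": 0,"claw": 0.062},{"x": 0,"y": 0,"z": 0.17,"spin": 0,"claw": 0.062},{"x": -0.02,"y": 0,"z": 0.23,"spin": 0,"claw": 0.062},{"x": -0.06,"y": 0,"z": 0.27,"spin": 0,"claw": 0.062},{"x": -0.1,"y": 0,"z": 0.3,"spin": 0,"claw": 0.062},{"x": -0.1,"y": 0,"z": 0.3,"spin": 0,"claw": 0.062}]}}

```text
clock: 11.9
tcp_pos: [0.3923, -0.1565, 0.3692]
tool_rot: [-1.188, 1.24, -1.243]
ft_force: [-0.1, 0.2, -0.2]
grip_width: 0.062
```

Run:
```python
from h import *
grab('scene','s10');grab('top','t10')
o=observe();print(o['clock'],o['tcp_pos'],o['grip_width'],o['ft_force'])
a=cv2.imread('pics/s10.png')[160:270,240:420]
b=cv2.imread('pics/t10.png')[145:235,240:420]
f=lambda i:cv2.resize(i,None,fx=4,fy=4,interpolation=cv2.INTER_CUBIC)[:300 if i is b else 300]
cv2.imwrite('pics/m10.png',cv2.resize(a,None,fx=4.4,fy=4.4,interpolation=cv2.INTER_CUBIC))
cv2.imwrite('pics/m10t.png',cv2.resize(b,None,fx=4.4,fy=4.4,interpolation=cv2.INTER_CUBIC))
for t,n in(('t10','top'),('s10','scene')):
    z=np.load(f'pics/{t}.npz');P=pts(n,z['d']);p=z['p'].astype(int);g=p.sum(2)/3
    reg=(P[...,0]>.44)&(P[...,0]<.53)&(P[...,1]<-.06)&(P[...,1]>-.42)
    for nm,zz,mm in (('jaws',.066,reg&(P[...,2]>.059)&(P[...,2]<.08)&(g>60)),('block',.042,reg&(p[...,2]>p[...,0]+25)&(P[...,2]>.034)&(P[...,2]<.06)),('spool',.048,reg&(P[...,2]>.043)&(P[...,2]<.06)&(P[...,1]<-.236)&(P[...,1]>-.3))):
        k,l,s,c=cv2.connectedComponentsWithStats(mm.astype(np.uint8))
        for i in range(1,k):
            if s[i,4]<60: continue
            v,u=np.nonzero(l==i); X=onz(n,np.c_[u,v],zz)[:,:2]
            r=cv2.minAreaRect((X*1000).astype(np.float32))
            print(n,nm,s[i,4],'mean',(X.mean(0)*1000).round(1),np.round(r[1],1),round(r[2],1),'z',np.median(P[l==i][:,2]).round(4))
# release black patches front x
    if n=='scene':
        m=(g<70)&(P[...,2]>.037)&(P[...,2]<.06)&(P[...,0]>.45)&(P[...,0]<.50)&(P[...,1]<-.08)&(P[...,1]>-.40)
        k,l,s,c=cv2.connectedComponentsWithStats(m.astype(np.uint8))
        for i in range(1,k):
            if s[i,4]>25: print('black',s[i],np.median(P[l==i],0).round(4))
```

```text
12.0 [ 0.39336183 -0.15629235  0.3662832 ] 0.06169603950317918 [-0.07166172  0.83916233 -1.20359632]
top jaws 70 mean [ 497.5 -160.7] [10.9 27.4] 89.1 z 0.0639
top jaws 401 mean [ 484.9 -353.5] [36.1 36.6] 88.0 z 0.0653
top block 499 mean [ 490.9 -190.5] [48.4 35.6] 88.6 z 0.042
top spool 480 mean [ 488.  -265.5] [44.3 44.5] 88.6 z 0.0476
scene jaws 233 mean [ 480.1 -349.9] [38.  40.1] 87.5 z 0.0633
scene jaws 269 mean [ 489.  -144.5] [34.9 41.1] 87.5 z 0.0632
scene block 348 mean [ 483.  -190.3] [50.2 41.5] 89.2 z 0.0395
scene spool 292 mean [ 485.5 -264.3] [44.1 46.7] 61.3 z 0.0456
black [402 190  12  12 103] [ 0.4611 -0.351   0.05  ]
black [329 209  13  11  44] [ 0.4887 -0.2124  0.0397]
black [299 219  13  13 132] [ 0.469  -0.1454  0.0507]
```

```bash
sleep 1
```

```text
(no output)
```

View pics/m10.png

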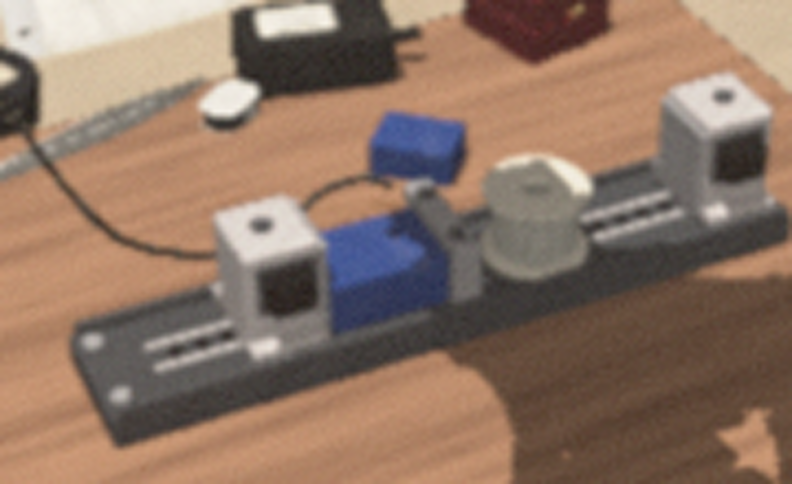

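View pics/m10t.png

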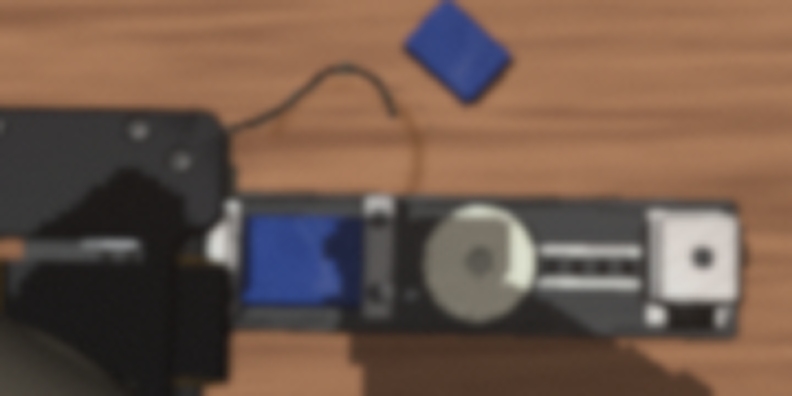

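Run:
```python
from workcell import *
print(hand_in())
```

```text
the job is handed in; nothing more can be done
None
```

I clamped the wax block between the left jaw and the fence, let the release spring out to lock the jaw, and handed the job in at about 12 s. I couldn't test the lock directly; I'm judging it from the release being out and the jaw having stopped where a notch should be.

- **How it was done:** I squeezed the left jaw's release at a 20 N grip setting. The opening stayed at about 37.7 mm during the slide, against 46 mm with the release out. I slid the jaw about 44 mm towards the fence until it stopped hard at about 7.7 N. I kept a light push on it while opening the fingers, then raised the arm clear.
- **Jaw and release:** In the scene camera the jaw moved 43.7 mm (about 43.5 mm expected). The release face was within about 1 mm of where it should be when fully out.
- **Block:** It lies flat, with its top at 42 mm, square between the jaw and the fence. I saw no gap in the scene camera.
- **Spool and other jaw:** The spool had not moved between pictures. The right jaw read within about 0.5 mm of its first position, which is inside measurement noise.

**Checks that fell short or disagreed:**
- The two cameras disagreed by about 2–3 mm throughout.
- The arm hid most of the left jaw from the top camera in the last picture, so the jaw and release positions come from the scene camera alone.
- The right jaw looked about 10 mm further out than the 18 mm start the task gives. It was like that from the first picture, and I left it alone.

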